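# Fetch the small mallet from the tool carousel

## Task

Turn the mallet carousel by its handle until the bay holding the smallest mallet faces the steel pointer on the carousel's foot, and let go of it. Then lift that mallet out and stand it upright on its head in the middle of the grey carpet square on the carving board.

Things in the scene. Friction and masses are not known exactly. Their poses are not given: they have to be found in the camera images.
- small_mallet_center (a point): Centre, half-way up, of the smallest of four mallets standing on their heads in the carousel's bays. 125 mm tall: dark iron cone head 45 mm high, 58 mm across at the foot, 42 at its top, then a round upright wooden handle 24 mm across, whose middle is 22 mm above this point; z up along it. 0.36 to 0.59 kg. The others are 170 to 190 mm tall with heads 66 to 76 mm across.
- carousel_handle (a point): Middle of the wooden bar handle on the carousel's vertical axis, 143 mm above the table: 64 mm long (point x), 16 thick (y), 32 high. Turns with the round tray (300 mm across, 32 mm rim) 170 degrees either way, drag 0.08 N m, stays where left. Dividers along x and y: bay middles at 45, 135, 225, 315 degrees from x, 95 mm out, each a round seat, 80 mm wide, 8 mm deep, floor 36 mm above the table.
- pointer (a point): Top of the steel pointer, a 24 mm square block, 31 mm high, fixed to the carousel's foot on the robot's side, 176 mm from the turning axis; x of this point points from it to the axis. The chosen bay's middle must come to lie between the axis and this block; the small mallet's bay starts 20 to 70 degrees to one side or the other of it. Loaded, the tray weighs 4 kg: turn it smoothly.
- carpet (a point): Middle of the upper face of a grey carpet square, 150 by 150 mm, fixed on a plywood carving board (300 by 240 mm) that does not move. The face is 24 mm above the table; z up, x and y along its sides. Two chisels, up to 22 mm wide and 14 mm high, lie on the board's bare part, on the +x side of the carpet.
Mind the look-alikes: they are no part of the job. Leave any pink look-alike of the part that bears small_mallet_center alone.

How it is judged:
On the way:
1. with the mallet standing untouched in its bay, the carousel is turned until the middle of that bay is within about 15 degrees of the pointer, and the handle let go (angle between the x axis of carousel_handle and the x axis of pointer, either way round between 0.525 and 1.045 rad and y of small_mallet_center in the frame of pointer between -0.032 and 0.032 m and x of small_mallet_center in the frame of pointer below 0.12 m and height (world z) of small_mallet_center below 0.11 m and angle between small_mallet_center's own z axis and vertical below 0.17 rad and contact force between the fingers and anything else below 0.3 N), for 0.3 s.
At the end, for the whole second after the job is handed in: The small mallet stands on its head on the carpet square, upright within 10 degrees, its axis within 30 mm of the square's middle, let go and at rest (horizontal distance between small_mallet_center and carpet below 0.03 m and angle between small_mallet_center's own z axis and vertical below 0.17 rad and z of small_mallet_center in the frame of carpet between 0.05 and 0.075 m); the robot touches nothing.
It fails at once if the small mallet is toppled (tilted more than 45 degrees) (angle between small_mallet_center's own z axis and vertical above 0.785 rad).
It also fails if it takes over 58 s, if anything falls off the work surface, if the arm or the gripper's body presses on something with over 40 N, if the wrist force passes 120 N, or if a joint passes its speed limit or range.

## Robot

A 6-joint arm with a two-finger parallel gripper is mounted at the origin on the work surface. World frame = base frame: x ahead of the robot, y to its left, z up, the work surface at z = 0. Lengths are in m, angles in rad, forces in N, time in s.
With the tool pointing down it reaches from about 0.375 to 0.9 m from the base axis. Payload 3.1 kg.
Tool frame: the origin (TCP) lies between the finger pads; the fingertips stand 22 mm ahead of it and the grasp point (between the pads) lies 3 mm ahead of it; z points along the fingers, y is the line along which they close (so a half turn about z gives the same grasp; the last joint's range is limited). The gripper opens to 87 mm and grips with 3 to 60 N. Pads are 19 mm wide; open, the fingers measure 117 mm over their backs; the gripper's body (75 mm by 190 mm) begins 51 mm behind the grasp point.
Start: joints at [1.048, 0.527, 1.433, -0, 1.181, -0.178], TCP at [0.211, 0.588, 0.245] pointing down, gripper open.
Joint ranges: [-3.08, 3.08], [-0.75, 2.2], [0.22, 2.44], [-1.43, 4.57], [0, 2.65], [-2.85, 2.85]. Speed limits (rad/s): [2.79, 2.79, 3.14, 3.14, 3.14, 3.14].

## Interface

Orientations are given as a unit quaternion [x, y, z, w].
In Python, from rig import get_obs, camera, get_calibration, hand_in, cut_out gives the robot as it stands.
- The arm moves only by the shell command python3 -m inch 'ROWS' [OPENING] [FORCE]. ROWS is JSON, one flat list of numbers, 6 for each row, row after row: the shift along the tool's x, y, z scaled (see below), then the turn, a rotation vector about the tool's x, y, z scaled (see below). A call has 1 to 20 rows; each row is the pose to reach, as a shift and turn from the pose commanded when the call began, along the tool's axes at that moment; what a row does not reach only later rows make up. The controller multiplies each number of a shift by 0.08 m and each number of a turn by 90 degrees. A row lasts 1/12 s, in which the tool goes at most 41.7 mm and 7.16 degrees, less where a joint would pass 70% of its speed; a pose out of reach is approached as far as the arm can. A call with a number of a shift or a turn outside -1 to 1 is refused whole. A call with a gripper value outside its range is refused whole. OPENING is the finger opening in mm, from 0 to 87, set as the call begins (- or left out, the last holds). The fingers move at their own pace and stop on an object; FORCE is the grip in N (left out, the last holds). Time passes only in rows, so rows that repeat a pose let the fingers close. It gives the time, the measured TCP pose, the force, the opening and the grip force at its end, in the units of the state.
- get_obs(): the state, without advancing time (a new reading comes with each control period).
- camera(name): name is "scene" or "top"; returns the picture (400x640x3 uint8, red, green, blue); there is no depth.
- get_calibration(name): a dict with "vertical_fov" (degrees; the focal length in pixels is half the picture's height over the tangent of half this angle, whatever the lens; pixels are square), "cx", "cy" (the principal point, pixels), "T" (4x4, takes a point from camera to world coordinates). Camera axes: x right, y down, z forward; pixel columns grow to the right and rows downward; lengths in m; the calibration is good to about 2 mm. A picture is of the moment at which its call begins. get_calibration takes no time and is no camera call.
- hand_in(): hands the job in; it is judged then, once.
Trained networks look in the newest picture that a camera, given by its name, has taken for a name from the list of things; names that differ only in an ending like _2 or _b are one class to them, and where a whole thing is asked for, a point or a joint stands for the part that bears it (a point fixed in the world has none). Each returns a list of dicts, best first, with "conf" (0 to 1); they miss things now and then, are a little off and sometimes report something else, mostly with a low value. They report only what shows in the picture. A call takes as long as a camera call. They do not tell look-alikes from the thing itself.
- cut_out(camera, thing): "region" (400x640 bool, what is visible of it) and "bbox" ([left, top, right, bottom] in pixels, round what is visible of it).
The state is a dict: "time": time; "q": joint angles; "joint_velocities": joint speeds; "joint_torque": joint torques, N m; "position": TCP position; "tool_rot": TCP orientation; "ft_force": force on the tool from outside, world axes, zero at the start; "moment": the same for the moment, N m; "grip_width": finger opening in m; "grip_force": force on a finger pad.
Only numpy, scipy, OpenCV 4.12 (cv2) and the standard library are available. Lean on these libraries where they do the work, as an engineer would, in place of code of your own. Each camera call takes 0.05 s, during which the arm holds its last target. There are 200 camera calls.

## Working session

There is one attempt and no reset: what is moved stays moved. The work goes in short steps, Python scripts to look and compute and a shell command to move; the robot and the scene stay as the last step left them, time stands still between calls to the robot, and variables do not carry over. Pictures are saved under pics/ and viewed, at most 10 in all, crops included, and the job is handed in when it is done.

```bash
mkdir -p pics
cat > h.py <<'E'
import numpy as np, cv2
from rig import *
from scipy.spatial.transform import Rotation as R
def cal(n):
    c=get_calibration(n); f=200/np.tan(np.radians(c["vertical_fov"])/2); return f,c["cx"],c["cy"],np.array(c["T"])
def ray(n,u,v,z):
    f,cx,cy,T=cal(n); d=T[:3,:3]@np.array([(u-cx)/f,(v-cy)/f,1]); o=T[:3,3]; return o+d*(z-o[2])/d[2]
def proj(n,p):
    f,cx,cy,T=cal(n); q=np.linalg.inv(T)@np.r_[p,1]; return np.array([cx+f*q[0]/q[2],cy+f*q[1]/q[2]])
E
python3 - <<'E'
from h import *
for n in("top","scene"):
    im=camera(n); cv2.imwrite(f"pics/{n}0.png",im[...,::-1]); print(n,get_calibration(n))
    for t in("small_mallet_center","carousel_handle","pointer","carpet"):
        for d in cut_out(n,t)[:5]:
            r=d["region"]; ys,xs=np.nonzero(r)
            print(t,round(d["conf"],2),d["bbox"],xs.mean().round(1) if len(xs) else 0,ys.mean().round(1) if len(xs) else 0,r.sum())
print(get_obs())
E
```

```text
top {'vertical_fov': 43.96381678994481, 'cx': 321.0532908260108, 'cy': 202.97782911104875, 'T': array([[-1.61494576e-03, -9.89192894e-01,  1.46611086e-01,
         3.02677844e-01],
       [-9.99925923e-01, -1.71339693e-04, -1.21703902e-02,
         2.53209704e-02],
       [ 1.20639838e-02, -1.46619881e-01, -9.89119341e-01,
         1.19238564e+00],
       [ 0.00000000e+00,  0.00000000e+00,  0.00000000e+00,
         1.00000000e+00]])}
small_mallet_center 0.6 [157.4, 253.3, 187.0, 279.3] 172.6 266.3 538
small_mallet_center 0.59 [188.2, 161.8, 216.7, 193.3] 203.6 176.7 548
carousel_handle 0.89 [164.0, 87.0, 296.8, 210.3] 230.7 152.1 9321
pointer 0.77 [219.7, 210.4, 232.1, 229.5] 226.2 219.3 179
carpet 0.83 [376.0, 93.3, 474.6, 211.3] 424.7 155.6 10731
scene {'vertical_fov': 48.93409297836452, 'cx': 327.18015429014025, 'cy': 196.60798938144572, 'T': array([[ 0.42388763,  0.7016659 , -0.57269908,  1.1543625 ],
       [ 0.90568728, -0.32345184,  0.27406104, -0.3137428 ],
       [ 0.00705871, -0.63485736, -0.77259712,  1.07021747],
       [ 0.        ,  0.        ,  0.        ,  1.        ]
[... 292 characters left out ...]
y([ 1.04747104e+00,  5.27519914e-01,  1.43276444e+00,  2.61000494e-05,
        1.18139006e+00, -1.78519374e-01]), 'joint_velocities': array([ 9.15489979e-07, -1.00353390e-03,  1.29259630e-03, -2.97576495e-03,
        3.00982342e-03, -2.09666989e-03]), 'joint_torque': array([-6.95222388e-04, -4.39603865e+01, -1.76791298e+01,  6.33450667e-02,
        5.15141361e-02, -2.52027570e-05]), 'position': array([0.21120885, 0.58817454, 0.24451559]), 'tool_rot': array([ 1.71555057e-01,  9.85174533e-01, -3.42371115e-05, -2.53896625e-05]), 'ft_force': array([ 0.17738395,  0.26091833, -0.51091779]), 'moment': array([0.01647481, 0.00690455, 0.00410272]), 'grip_force': 0.0, 'grip_width': 0.08686101288229377}
```

View pics/top0.png

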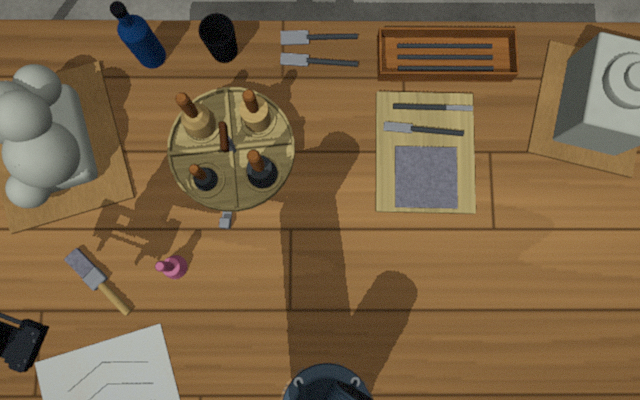

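View pics/scene0.png

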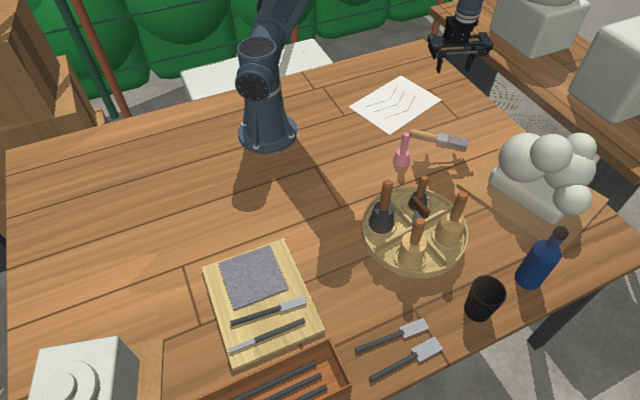

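Candidates for the small mallet: pink one at top (172,266), on the table, a look-alike. The dark-headed mallets in the tray are at (203,177) and (262,170). (203,177) looks shorter and thinner, which fits; I'll check it in a crop. The handle is at (224,137), the pointer at (226,219) and the carpet at (427,177).

Run:
```python
from h import *
im=cv2.imread("pics/top0.png"); c=cv2.resize(im[75:240,145:315],None,fx=3.5,fy=3.5,interpolation=cv2.INTER_CUBIC); cv2.imwrite("pics/crop0.png",c)
im=camera("top")
print("mallets handle top z.161", ray("top",196,170,.161), "big",ray("top",254,154,.22))
# carousel: ellipse fit of tray hull at rim height
camera("top"); d=cut_out("top","carousel_handle")[0]; 
h=cv2.convexHull(np.argwhere(d["region"])[:,::-1].astype(np.int32)); (x,y),(a,b),t=cv2.fitEllipse(h); print("ell",x,y,a,b)
for z in(.03,.05,.062): print(z,ray("top",x,y,z))
p=cut_out("top","pointer")[0]; ys,xs=np.nonzero(p["region"]); print("ptr",ray("top",xs.mean(),ys.mean(),.02), ray("top",226,213,.031))
c=cut_out("top","carpet")[0]; print(c["bbox"])
hsv=cv2.cvtColor(im,cv2.COLOR_RGB2HSV); m=((hsv[...,1]<60)).astype(np.uint8); m[:140]=0;m[215:]=0;m[:,:385]=0;m[:,470:]=0
m=cv2.morphologyEx(m,cv2.MORPH_OPEN,np.ones((5,5)))
r=cv2.minAreaRect(np.argwhere(m)[:,::-1].astype(np.int32)); print("carpet",r,[ray("top",*q,.024)[:2].round(3) for q in cv2.boxPoints(r)],ray("top",*r[0],.024))
```

```text
mallets handle top z.161 [0.5261488  0.27751431 0.161     ] big [0.54632053 0.1480022  0.22      ]
ell 231.27719116210938 148.57618713378906 125.46612548828125 128.60897827148438
0.03 [0.60723661 0.22679379 0.03      ]
0.05 [0.60199638 0.22332725 0.05      ]
0.062 [0.59885224 0.22124733 0.062     ]
ptr [0.43634799 0.23657913 0.02      ] [0.45090152 0.23514774 0.031     ]
[376.5, 93.4, 476.6, 212.8]
carpet ((426.0, 177.0), (62.0, 62.0), 90.0) [array([ 0.616, -0.169]), array([ 0.616, -0.32 ]), array([ 0.464, -0.314]), array([ 0.464, -0.165])] [ 0.53916946 -0.2419963   0.024     ]
```

View pics/crop0.png

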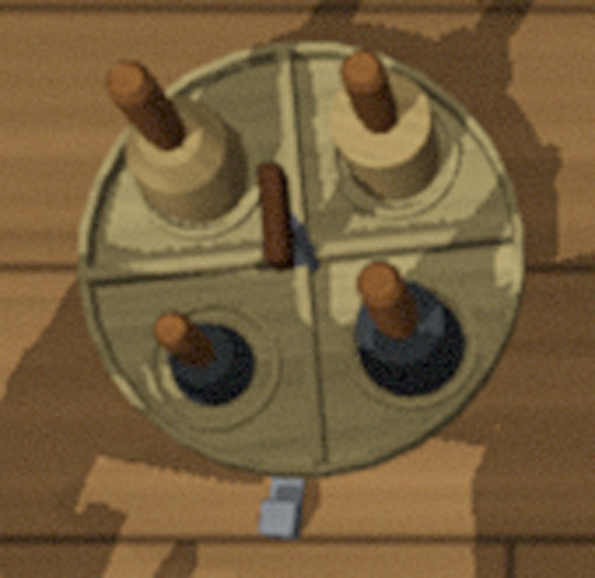

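The crop shows the dark head with the thin short handle at crop (215,365), i.e. the full picture's (206,179). It is clearly the smallest of the four and stands in the tray, so it is the one meant. The bar handle runs from crop (269,165) to (282,265), and the pointer is at (281,510).

Run:
```python
from h import *
f=lambda u,v,z: ray("top",145+(u+.5)/3.5-.5,75+(v+.5)/3.5-.5,z)
a=f(270,170,.159);b=f(282,258,.159); C=(a+b)/2;print("handle",a,b,np.linalg.norm(a-b),C, "yaw",np.degrees(np.arctan2(*(a-b)[1::-1])))
m=f(174,327,.161);s=f(217,368,.044);h=f(214,375,.045);print("mallet top",m,"seat",s,"head",h)
p=f(281,519,.031);print("ptr top",p)
# front-face bottom of pointer / tray centre by divider crossing
print("cross", [f(310,258,z) for z in(.044,.062)])
for q in(m,s): d=(q-C)[:2]; e=(p-C)[:2]; print(np.linalg.norm(d),np.linalg.norm(e),np.degrees(np.arctan2(d[1],d[0])),np.degrees(np.arctan2(e[1],e[0])))
```

```text
handle [0.62956348 0.2262405  0.159     ] [0.57389841 0.21738417 0.159     ] 0.056365184653724136 [0.60173094 0.22181233 0.159     ] yaw 9.040005785038339
mallet top [0.53031972 0.28113403 0.161     ] seat [0.52801607 0.28032692 0.044     ] head [0.523035   0.28195936 0.045     ]
ptr top [0.42738297 0.23703803 0.031     ]
cross [array([0.60411061, 0.21978607, 0.044     ]), array([0.5993859 , 0.21673799, 0.062     ])]
0.09283655805940831 0.17501153525666002 140.2833993049897 175.00905728338134
0.09411609071163446 0.17501153525666002 141.55758563195752 175.00905728338134
```

```bash
cat >> h.py <<'E'
def go(x,y,z,yawy):
    o=get_obs(); r=R.from_quat(o["tool_rot"]); M=r.as_matrix(); d=M.T@(np.array([x,y,z])-o["position"])/.08
    t=R.from_matrix(np.array([[np.sin(np.radians(yawy)),np.cos(np.radians(yawy)),0],[-np.cos(np.radians(yawy)),np.sin(np.radians(yawy)),0],[0,0,-1]])*np.array([-1,1,1])); 
    v=(r.inv()*t).as_rotvec()/(np.pi/2)
    print("shift",d.round(3),"turn",v.round(3),"pos",o["position"].round(4),"yawy",np.degrees(np.arctan2(M[1,1],M[0,1])).round(1),"F",o["ft_force"].round(1),"grip",round(o["grip_width"],4),round(o["grip_force"],1),"t",o["time"],"q6",round(o["q"][5],2))
E
python3 -m inch '[0,0,-0.4,0,0,0, 0,0,-0.8,0,0,0, 0,0,-0.8,0,0,0]' 87 30
for i in 1; do python3 -m inch '[-0.5,-0.21,0,0,0,0, -1,-0.43,0,0,0,0, -1,-0.43,0,0,0,0]'; python3 -m inch '[-0.5,-0.21,0,0,0,0, -1,-0.43,0,0,0,0, -1,-0.43,0,0,0,0]'; python3 -m inch '[-0.5,-0.21,0,0,0,0, -1,-0.43,0,0,0,0, -1,-0.43,0,0,0,0]'; python3 -m inch '[-0.5,-0.21,0,0,0,0, -1,-0.43,0,0,0,0, -1,-0.43,0,0,0,0]'; python3 -m inch '[-0.5,-0.21,0,0,0,0, -1,-0.43,0,0,0,0, -1,-0.43,0,0,0,0]'; done
python3 -c "from h import *; go(.602,.222,.3,97)"
```

```text
time: 1.0
position: [0.2129, 0.5914, 0.3153]
tool_rot: [0.171, 0.985, 0.006, 0.002]
ft_force: [0.9, 1.3, 0.8]
grip_width: 0.0874
grip_force: 0.0
time: 1.25
position: [0.2788, 0.5252, 0.3086]
tool_rot: [0.173, 0.985, -0.001, 0.002]
ft_force: [-0.1, -0.5, 0.2]
grip_width: 0.0867
grip_force: 0.0
time: 1.5
position: [0.3429, 0.4656, 0.3084]
tool_rot: [0.174, 0.985, -0.001, 0.002]
ft_force: [-0.6, -0.4, -0.1]
grip_width: 0.0865
grip_force: 0.0
time: 1.75
position: [0.4068, 0.4064, 0.3085]
tool_rot: [0.174, 0.985, -0.001, 0.002]
ft_force: [-0.8, 0.3, -0.2]
grip_width: 0.0869
grip_force: 0.0
time: 2.0
position: [0.4706, 0.347, 0.3085]
tool_rot: [0.174, 0.985, -0.001, 0.002]
ft_force: [0.3, 0.8, 0.2]
grip_width: 0.0868
grip_force: 0.0
time: 2.25
position: [0.5344, 0.2875, 0.3084]
tool_rot: [0.174, 0.985, -0.001, 0.002]
ft_force: [0.9, 0.5, -0.3]
grip_width: 0.0871
grip_force: 0.0
shift [-1.074 -0.48   0.11 ] turn [-0.001  0.003 -0.301] pos [0.5344 0.2875 0.3084] yawy 70.0 F [ 0.9  0.5 -0.3] grip 0.0871 0.0 t 2.25 q6 -0.91
```

```bash
python3 -m inch '[-0.5,-0.2,0,0,0,-0.07, -1,-0.45,0,0,0,-0.15, -1,-0.45,0.1,0,0,-0.22, -1,-0.45,0.1,0,0,-0.3, -1,-0.45,0.1,0,0,-0.3, -1,-0.45,0.1,0,0,-0.3]' 50
python3 -c "from h import *; go(.602,.222,.153,97)"
```

```text
time: 2.75
position: [0.5921, 0.231, 0.3002]
tool_rot: [-0.062, 0.998, 0.0, -0.0]
ft_force: [-1.2, 0.3, 0.1]
grip_width: 0.0555
grip_force: 0.0
shift [-0.11  -0.127  1.84 ] turn [ 0.    -0.001  0.001] pos [0.5921 0.231  0.3002] yawy 97.1 F [-1.2  0.3  0.1] grip 0.0555 0.0 t 2.75 q6 -1.5
```

Run:
```python
from h import *
cv2.imwrite("pics/s1.png",cv2.resize(camera("scene")[80:300,320:520],None,fx=3,fy=2.7,interpolation=cv2.INTER_CUBIC)[...,::-1])
# scene-view check of predicted points from first scene picture
im=cv2.imread("pics/scene0.png")
for p in([.602,.222,.159],[.6335,.227,.159],[.5705,.217,.159],[.529,.281,.161],[.427,.237,.031]): print(proj("scene",p).round(1))
```

```text
[419.3 203.2]
[427.5 211.2]
[411.4 195.5]
[423.1 177.2]
[385.9 187.4]
```

View pics/s1.png

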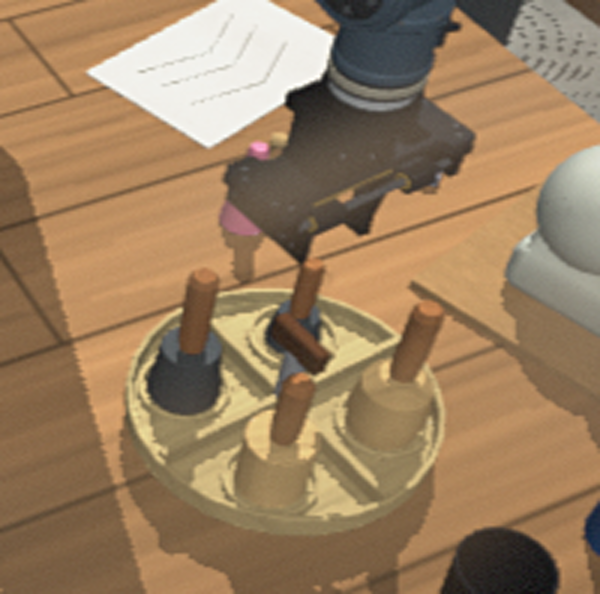

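The scene view has the handle's top at about (421,204), against (419,203) predicted, so the measurement holds. Descending onto it.

```bash
python3 -m inch '[-0.11,-0.13,0,0,0,0, -0.11,-0.13,0.3,0,0,0, -0.11,-0.13,0.7,0,0,0, -0.11,-0.13,0.9,0,0,0, -0.11,-0.13,0.9,0,0,0]' 50
python3 -c "from h import *; go(.602,.222,.153,97)"
```

```text
time: 3.22
position: [0.6004, 0.2205, 0.2244]
tool_rot: [-0.063, 0.998, -0.001, -0.004]
ft_force: [-0.3, -0.9, -0.0]
grip_width: 0.0506
grip_force: 0.0
shift [-0.029  0.017  0.893] turn [-0.    -0.005  0.002] pos [0.6004 0.2205 0.2244] yawy 97.2 F [-0.3 -0.9 -0. ] grip 0.0506 0.0 t 3.2167 q6 -1.52
```

```bash
python3 -m inch '[0,0.02,0.3,0,0,0, 0,0.02,0.6,0,0,0, 0,0.02,0.85,0,0,0, 0,0.02,0.9,0,0,0, 0,0.02,0.9,0,0,0]' 50 && python3 -m inch '[0,0,0,0,0,0, 0,0,0,0,0,0, 0,0,0,0,0,0, 0,0,0,0,0,0, 0,0,0,0,0,0, 0,0,0,0,0,0]' 8 20
python3 -c "from h import *; go(.602,.222,.153,130)"
```

```text
time: 3.63
position: [0.6025, 0.2226, 0.1562]
tool_rot: [-0.063, 0.998, -0.0, -0.001]
ft_force: [-0.9, 0.0, 0.5]
grip_width: 0.0501
grip_force: 0.0
time: 4.13
position: [0.6026, 0.2244, 0.1574]
tool_rot: [-0.062, 0.998, 0.002, 0.001]
ft_force: [-1.1, 12.2, 0.5]
grip_width: 0.018
grip_force: 5.8
shift [ 0.011 -0.029  0.055] turn [ 0.002  0.002 -0.365] pos [0.6026 0.2244 0.1574] yawy 97.1 F [-1.1 12.2  0.5] grip 0.018 5.8 t 4.1333 q6 -1.52
```

```bash
python3 -m inch '[0,0.03,0,0,0,0, 0,0.03,0,0,0,0, 0,0.03,0,0,0,0, 0,0.03,0,0,0,0]' 8 25
python3 -c "from h import *; go(.602,.222,.153,130); print(get_obs()['moment'])"
```

```text
time: 4.47
position: [0.6025, 0.2255, 0.1573]
tool_rot: [-0.063, 0.998, 0.0, 0.001]
ft_force: [-2.0, 1.5, 5.5]
grip_width: 0.0156
grip_force: 25.0
shift [ 0.012 -0.042  0.054] turn [ 0.     0.001 -0.364] pos [0.6025 0.2255 0.1573] yawy 97.2 F [-2.   1.5  5.5] grip 0.0156 25.0 t 4.4667 q6 -1.51
[0.50684474 0.26467339 0.05120393]
```

```bash
python3 -m inch '[0,0,0,0,0,-0.005, 0,0,0,0,0,-0.015, 0,0,0,0,0,-0.03, 0,0,0,0,0,-0.05, 0,0,0,0,0,-0.075, 0,0,0,0,0,-0.1, 0,0,0,0,0,-0.128, 0,0,0,0,0,-0.156, 0,0,0,0,0,-0.184, 0,0,0,0,0,-0.212, 0,0,0,0,0,-0.24, 0,0,0,0,0,-0.268, 0,0,0,0,0,-0.295, 0,0,0,0,0,-0.32, 0,0,0,0,0,-0.342, 0,0,0,0,0,-0.358, 0,0,0,0,0,-0.368, 0,0,0,0,0,-0.374, 0,0,0,0,0,-0.375, 0,0,0,0,0,-0.375]'
python3 -m inch '[0,0,0,0,0,0, 0,0,0,0,0,0, 0,0,0,0,0,0]'
python3 -c "from h import *; go(.602,.2255,.3,131); print(get_obs()['moment'])"
```

```text
time: 6.13
position: [0.6027, 0.225, 0.1573]
tool_rot: [-0.35, 0.937, -0.0, 0.001]
ft_force: [-0.0, 1.2, 4.9]
grip_width: 0.0159
grip_force: 25.0
time: 6.38
position: [0.6027, 0.225, 0.1573]
tool_rot: [-0.35, 0.937, -0.0, 0.001]
ft_force: [-0.2, 1.4, 5.2]
grip_width: 0.0159
grip_force: 25.0
shift [-0.     0.01  -1.784] turn [-0.     0.001 -0.   ] pos [0.6027 0.225  0.1573] yawy 131.0 F [-0.2  1.4  5.2] grip 0.0159 25.0 t 6.3833 q6 -2.1
[ 0.37703839  0.23872085 -0.05614193]
```

Release, wait, rise, then look.

```bash
python3 -m inch '[0,0,0,0,0,0, 0,0,0,0,0,0, 0,0,0,0,0,0, 0,0,0,0,0,0, 0,0,0,0,0,0, 0,0,0,0,0,0]' 50
python3 -m inch '[0,0,-0.2,0,0,0, 0,0,-0.6,0,0,0, 0,0,-0.95,0,0,0, 0,0,-0.95,0,0,0]'
python3 -m inch '[0,0,-0.5,0,0,0, 0,0,-0.95,0,0,0, 0,0,-0.95,0,0,0, 0,0,-0.95,0,0,0]'
python3 - <<'E'
from h import *
im=camera("top");cv2.imwrite("pics/t2.png",cv2.resize(im[75:240,145:315],None,fx=3.5,fy=3.5,interpolation=cv2.INTER_CUBIC)[...,::-1])
im=camera("scene");cv2.imwrite("pics/s2.png",cv2.resize(im[100:300,320:520],None,fx=3,fy=3,interpolation=cv2.INTER_CUBIC)[...,::-1])
for n in("top","scene"):
  for d in cut_out(n,"small_mallet_center"): print(n,d["conf"],d["bbox"])
a=np.radians(176.2)
p=np.array([.6025+.095*np.cos(a),.225+.095*np.sin(a),0]);print(p)
for z in(.036,.081,.161):
  for n in("top","scene"):
    q=proj(n,p+[0,0,z]); print(z,n,q.round(1), ((q-([145,75] if n=="top" else [320,100]))*(3.5 if n=="top" else 3)).round())
go(.5077,.2313,.3,90)
E
```

```text
time: 6.88
position: [0.6021, 0.2248, 0.1562]
tool_rot: [-0.35, 0.937, -0.0, -0.0]
ft_force: [0.1, 0.6, -0.1]
grip_width: 0.0461
grip_force: 0.0
time: 7.22
position: [0.6058, 0.2257, 0.2388]
tool_rot: [-0.35, 0.937, -0.001, 0.006]
ft_force: [0.7, -0.4, 0.1]
grip_width: 0.0498
grip_force: 0.0
time: 7.55
position: [0.6035, 0.2252, 0.3113]
tool_rot: [-0.35, 0.937, -0.001, 0.003]
ft_force: [-0.1, -0.3, -0.4]
grip_width: 0.0504
grip_force: 0.0
top 0.81 [211.9, 172.1, 238.3, 200.3]
scene 0.73 [393.1, 174.8, 408.8, 213.2]
scene 0.73 [396.2, 131.9, 405.6, 167.5]
[0.50770886 0.23129602 0.        ]
0.036 top [227.9 188.9] [290. 399.]
0.036 scene [397.9 205.5] [234. 316.]
0.081 top [224.5 185.4] [278. 387.]
0.081 scene [399.9 195.9] [240. 288.]
0.161 top [217.6 178.6] [254. 362.]
0.161 scene [403.8 177.6] [251. 233.]
shift [0.827 0.828 0.086] turn [ 0.    -0.003  0.455] pos [0.6011 0.2247 0.3065] yawy 131.0 F [0.5 0.3 0.3] grip 0.0501 0.0 t 7.75 q6 -2.1
```

View pics/t2.png

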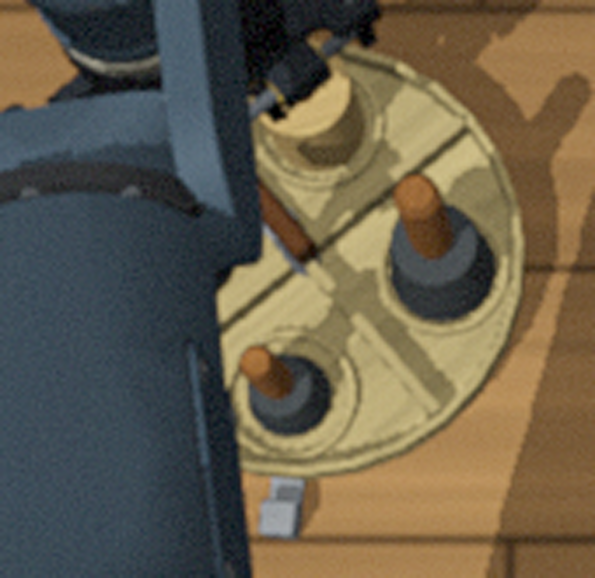

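View pics/s2.png

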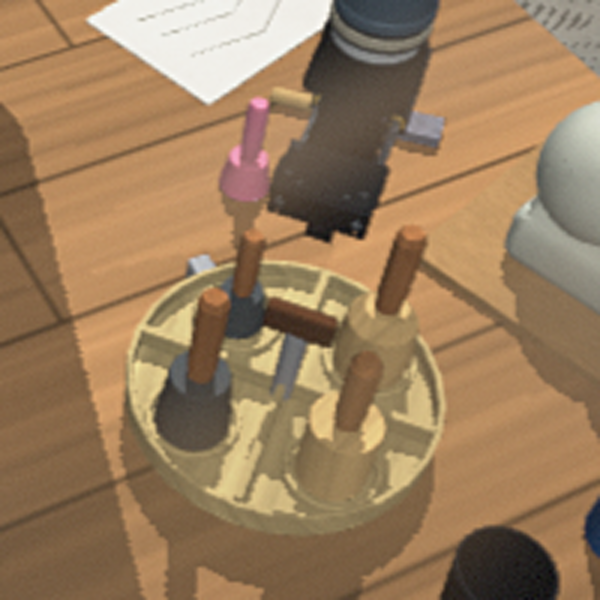

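Both views agree: the mallet's top is at top crop (256,362) and scene crop (252,235), each within 2 px of the prediction. The mallet is in line with the pointer, upright and released. Now I move above it at (0.508, 0.231).

```bash
python3 -m inch '[0.3,0.3,0,0,0,0.06, 0.6,0.6,0,0,0,0.13, 0.83,0.83,0,0,0,0.2, 0.83,0.83,0,0,0,0.27, 0.83,0.83,0,0,0,0.34, 0.83,0.83,0,0,0,0.41, 0.83,0.83,0,0,0,0.455, 0.83,0.83,0,0,0,0.455, 0.83,0.83,0,0,0,0.455]' 56
python3 -c "from h import *; go(.508,.231,.133,90)"
```

```text
time: 8.5
position: [0.508, 0.2314, 0.3073]
tool_rot: [-0.001, 1.0, -0.0, -0.001]
ft_force: [0.4, -0.2, 0.5]
grip_width: 0.0558
grip_force: 0.0
shift [-0.006 -0.003  2.179] turn [-0.    -0.002  0.002] pos [0.508  0.2314 0.3073] yawy 90.2 F [ 0.4 -0.2  0.5] grip 0.0558 0.0 t 8.5 q6 -1.35
```

```bash
python3 -m inch '[0,0,0.4,0,0,0, 0,0,0.8,0,0,0, 0,0,1,0,0,0]'
python3 -m inch '[0,0,0.4,0,0,0, 0,0,0.7,0,0,0, 0,0,0.9,0,0,0, 0,0,0.9,0,0,0, 0,0,0.9,0,0,0]'
python3 -m inch '[0,0,0.15,0,0,0, 0,0,0.28,0,0,0, 0,0,0.28,0,0,0, 0,0,0.28,0,0,0]'
python3 -m inch '[0,0,0,0,0,0, 0,0,0,0,0,0, 0,0,0,0,0,0, 0,0,0,0,0,0, 0,0,0,0,0,0, 0,0,0,0,0,0]' 20 12
python3 -c "from h import *; go(.508,.231,.133,90)"
```

```text
time: 8.75
position: [0.5065, 0.231, 0.225]
tool_rot: [-0.001, 1.0, -0.001, -0.003]
ft_force: [-0.6, -0.3, -1.3]
grip_width: 0.0558
grip_force: 0.0
time: 9.17
position: [0.5079, 0.2313, 0.1554]
tool_rot: [-0.001, 1.0, -0.0, -0.002]
ft_force: [-0.3, -0.3, 0.8]
grip_width: 0.056
grip_force: 0.0
time: 9.5
position: [0.5086, 0.2315, 0.1344]
tool_rot: [-0.001, 1.0, -0.0, -0.0]
ft_force: [-0.5, -0.1, 0.7]
grip_width: 0.056
grip_force: 0.0
time: 10.0
position: [0.5086, 0.2316, 0.1343]
tool_rot: [-0.0, 1.0, 0.0, 0.0]
ft_force: [0.1, 1.2, 0.5]
grip_width: 0.0248
grip_force: 0.7
shift [ 0.008 -0.008  0.017] turn [0. 0. 0.] pos [0.5086 0.2316 0.1343] yawy 90.0 F [0.1 1.2 0.5] grip 0.0248 0.7 t 10.0 q6 -1.34
```

```bash
python3 -m inch '[0,0,0,0,0,0, 0,0,0,0,0,0, 0,0,0,0,0,0, 0,0,0,0,0,0]' 20 40
python3 -m inch '[0,0,-0.08,0,0,0, 0,0,-0.2,0,0,0, 0,0,-0.4,0,0,0, 0,0,-0.65,0,0,0, 0,0,-0.9,0,0,0, 0,0,-0.95,0,0,0]'
python3 -m inch '[0,0,-0.3,0,0,0, 0,0,-0.6,0,0,0, 0,0,-0.9,0,0,0, 0,0,-0.95,0,0,0, 0,0,-0.95,0,0,0, 0,0,-0.95,0,0,0]'
python3 -c "from h import *; go(.539,-.242,.29,90)"
```

```text
time: 10.33
position: [0.5086, 0.2317, 0.1342]
tool_rot: [-0.0, 1.0, 0.0, 0.0]
ft_force: [-0.8, 1.0, 0.7]
grip_width: 0.0228
grip_force: 40.0
time: 10.83
position: [0.5102, 0.2319, 0.2136]
tool_rot: [-0.0, 1.0, 0.001, 0.003]
ft_force: [1.7, -0.1, -2.9]
grip_width: 0.0231
grip_force: 40.0
time: 11.33
position: [0.5075, 0.2312, 0.2849]
tool_rot: [-0.0, 1.0, -0.0, -0.001]
ft_force: [-0.4, 0.4, -3.3]
grip_width: 0.0231
grip_force: 40.0
shift [-0.389 -5.916 -0.062] turn [-0.    -0.001  0.   ] pos [0.5075 0.2312 0.2849] yawy 90.0 F [-0.4  0.4 -3.3] grip 0.0231 40.0 t 11.3333 q6 -1.34
```

```bash
python3 -m inch '[0,-0.1,0,0,0,0, 0,-0.3,0,0,0,0, 0,-0.6,0,0,0,0, 0,-0.95,0,0,0,0]'
python3 -m inch '[0,-0.33,0,0,0,0, 0,-0.66,0,0,0,0, 0,-1,0,0,0,0]'
python3 -m inch '[0,-0.33,0,0,0,0, 0,-0.66,0,0,0,0, 0,-1,0,0,0,0]'
python3 -m inch '[0,-0.33,0,0,0,0, 0,-0.66,0,0,0,0, 0,-1,0,0,0,0]'
python3 -m inch '[-0.1,-0.33,0,0,0,0, -0.2,-0.66,0,0,0,0, -0.3,-0.9,0,0,0,0, -0.3,-1,0,0,0,0, -0.3,-1,0,0,0,0]'
python3 - <<'E'
from h import *
go(.539,-.242,.29,90); im=camera("scene")
cv2.imwrite("pics/s3.png",im[...,::-1])
for d in cut_out("scene","small_mallet_center"): print(d["conf"],d["bbox"])
E
```

```text
time: 11.67
position: [0.5073, 0.155, 0.284]
tool_rot: [-0.001, 1.0, -0.0, -0.002]
ft_force: [0.9, -0.2, -4.4]
grip_width: 0.0229
grip_force: 40.0
time: 11.92
position: [0.5072, 0.0739, 0.2842]
tool_rot: [-0.001, 1.0, -0.0, -0.002]
ft_force: [0.8, 0.3, -3.4]
grip_width: 0.0231
grip_force: 40.0
time: 12.17
position: [0.5072, -0.006, 0.2843]
tool_rot: [-0.0, 1.0, 0.0, -0.002]
ft_force: [-0.9, -0.7, -4.1]
grip_width: 0.0231
grip_force: 40.0
time: 12.42
position: [0.5072, -0.0858, 0.2842]
tool_rot: [-0.0, 1.0, 0.001, -0.002]
ft_force: [0.5, 0.2, -4.0]
grip_width: 0.0231
grip_force: 40.0
time: 12.83
position: [0.532, -0.1665, 0.2843]
tool_rot: [0.001, 1.0, 0.0, -0.002]
ft_force: [-0.3, 0.3, -3.2]
grip_width: 0.0229
grip_force: 40.0
shift [-0.089 -0.944 -0.072] turn [ 0.    -0.002 -0.001] pos [ 0.532  -0.1665  0.2843] yawy 89.9 F [-0.3  0.3 -3.2] grip 0.0229 40.0 t 12.8333 q6 -2.07
0.68 [259.1, 197.1, 281.4, 238.6]
0.59 [395.5, 135.3, 409.6, 170.0]
```

View pics/s3.png

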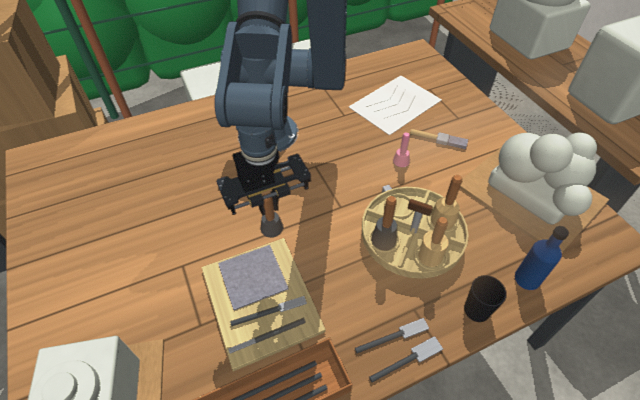

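The picture shows the mallet held upright at (270,215) and the carousel undisturbed. TCP height to set it down is about 0.024+0.098 = 0.122.

```bash
python3 -m inch '[-0.02,-0.3,0,0,0,0, -0.05,-0.6,0,0,0,0, -0.09,-0.85,0,0,0,0, -0.09,-0.945,0,0,0,0, -0.09,-0.945,0.2,0,0,0, -0.09,-0.945,0.5,0,0,0, -0.09,-0.945,0.9,0,0,0]'
python3 -m inch '[0,0,0.3,0,0,0, 0,0,0.6,0,0,0, 0,0,0.8,0,0,0, 0,0,0.9,0,0,0, 0,0,0.9,0,0,0, 0,0,0.9,0,0,0]'
python3 -c "from h import *; go(.539,-.242,.122,90)"
```

```text
time: 13.52
position: [0.541, -0.2391, 0.2155]
tool_rot: [-0.001, 1.0, -0.001, 0.002]
ft_force: [0.8, -0.1, -2.9]
grip_width: 0.0233
grip_force: 40.0
time: 14.02
position: [0.5401, -0.2391, 0.1424]
tool_rot: [-0.001, 1.0, 0.0, -0.0]
ft_force: [0.5, -0.3, -3.2]
grip_width: 0.023
grip_force: 40.0
shift [ 0.014 -0.036  0.255] turn [ 0.    -0.     0.001] pos [ 0.5401 -0.2391  0.1424] yawy 90.1 F [ 0.5 -0.3 -3.2] grip 0.023 40.0 t 14.0167 q6 -2.18
```

```bash
python3 -m inch '[0.01,-0.035,0.06,0,0,0, 0.01,-0.035,0.12,0,0,0, 0.01,-0.035,0.17,0,0,0, 0.01,-0.035,0.21,0,0,0, 0.01,-0.035,0.23,0,0,0, 0.01,-0.035,0.25,0,0,0, 0.01,-0.035,0.25,0,0,0]'
python3 -c "from h import *; go(.539,-.242,.122,90)"
```

```text
time: 14.6
position: [0.5394, -0.243, 0.1223]
tool_rot: [-0.0, 1.0, -0.0, 0.0]
ft_force: [0.1, 0.2, -3.2]
grip_width: 0.0228
grip_force: 40.0
shift [0.005 0.012 0.004] turn [-0.  0.  0.] pos [ 0.5394 -0.243   0.1223] yawy 90.0 F [ 0.1  0.2 -3.2] grip 0.0228 40.0 t 14.6 q6 -2.18
```

Not quite touching; a bit lower, slowly.

```bash
python3 -m inch '[0,0,0.01,0,0,0, 0,0,0.02,0,0,0, 0,0,0.02,0,0,0]'
python3 -m inch '[0,0,0.01,0,0,0, 0,0,0.02,0,0,0, 0,0,0.02,0,0,0]'
```

```text
time: 14.85
position: [0.5396, -0.2429, 0.1223]
tool_rot: [-0.0, 1.0, -0.0, 0.0]
ft_force: [-2.2, 1.4, 6.7]
grip_width: 0.0231
grip_force: 40.0
time: 15.1
position: [0.5396, -0.2429, 0.1222]
tool_rot: [-0.001, 1.0, -0.001, 0.001]
ft_force: [-4.0, 2.9, 15.4]
grip_width: 0.023
grip_force: 40.0
```

Firm contact. I'll relieve the load, release and rise.

```bash
python3 -m inch '[0,0,-0.02,0,0,0, 0,0,-0.025,0,0,0, 0,0,-0.025,0,0,0]'
python3 -m inch '[0,0,0,0,0,0, 0,0,0,0,0,0, 0,0,0,0,0,0, 0,0,0,0,0,0, 0,0,0,0,0,0, 0,0,0,0,0,0, 0,0,0,0,0,0]' 60
python3 -m inch '[0,0,-0.15,0,0,0, 0,0,-0.4,0,0,0, 0,0,-0.7,0,0,0, 0,0,-1,0,0,0, 0,0,-1,0,0,0]'
python3 -m inch '[0,0,-0.4,0,0,0, 0,0,-0.8,0,0,0, 0,0,-0.8,0,0,0, 0,0,-0.8,0,0,0, 0,0,-0.8,0,0,0]'
python3 - <<'E'
from h import *
im=camera("scene")
cv2.imwrite("pics/s4.png",cv2.resize(im[160:380,180:380],None,fx=2.7,fy=2.7)[...,::-1])
for d in cut_out("scene","small_mallet_center"): print(d["conf"],d["bbox"])
for z in(.024,.149): print(proj("scene",[.539,-.242,z]).round(1))
print(get_obs()["ft_force"].round(1))
E
```

```text
time: 15.35
position: [0.5398, -0.243, 0.1222]
tool_rot: [-0.0, 1.0, -0.0, 0.001]
ft_force: [-1.4, 2.9, 9.4]
grip_width: 0.0232
grip_force: 40.0
time: 15.93
position: [0.5393, -0.2429, 0.1207]
tool_rot: [-0.0, 1.0, 0.0, -0.0]
ft_force: [0.2, 0.1, 0.1]
grip_width: 0.058
grip_force: 0.0
time: 16.35
position: [0.5421, -0.2446, 0.2067]
tool_rot: [-0.001, 1.0, -0.003, 0.004]
ft_force: [0.8, -0.6, 0.3]
grip_width: 0.0599
grip_force: 0.0
time: 16.77
position: [0.5388, -0.2425, 0.2648]
tool_rot: [-0.0, 1.0, 0.0, -0.0]
ft_force: [0.1, -0.3, -0.5]
grip_width: 0.0601
grip_force: 0.0
0.64 [238.5, 247.2, 261.8, 288.6]
0.54 [396.3, 133.5, 408.6, 166.9]
[251.5 274.5]
[245.1 249.3]
[-0.1 -0.2  0.4]
```

View pics/s4.png

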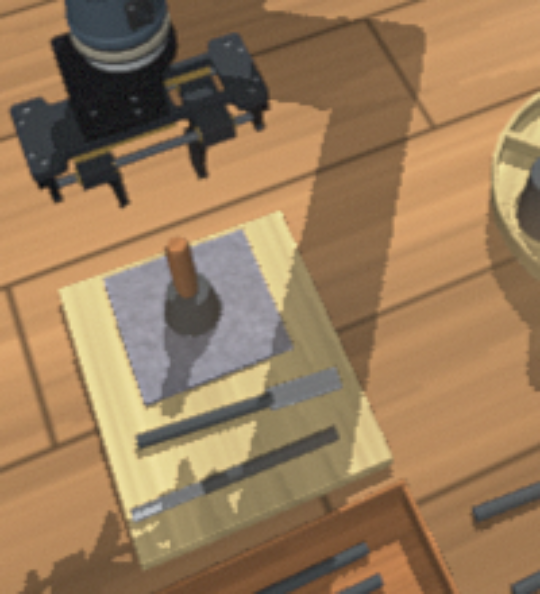

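The mallet stands upright with its foot at crop (193,313). The carpet's middle is at about (197,315), and the gripper is clear.

```bash
python3 -c "from rig import hand_in; print(hand_in())"
```

```text
the job is handed in; nothing more can be done
None
```

The carousel is turned so the small mallet's bay faces the pointer, and the mallet stands upright near the middle of the carpet square (a few millimetres off by the last picture); I handed the job in at about 17 s, and no verdict was returned.

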